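# Stop the curing box and hold its lid half open

## Task

The curing box on the repair bench has to be opened for a look inside: on the control pad press the round key fully down and let it up (lamp off), then the square key (lid free), one at a time and never the long narrow key. Only then lift the box's lid, which has a handle bar at its front, to 45 degrees (within 5 degrees) and keep it steady there: the lid falls shut by itself, so finish while still holding it. Leave everything else on the bench where it is.

Things in the scene. Friction and masses are not known exactly. Their poses are not given: they have to be found in the camera images.
- chamber: the curing box, fixed to the bench: white, 200 x 200 mm, 100 mm high with the lid on top of that. Origin: centre of its underside, at bench height. Its +x axis points from the handle side to the hinge side, z up. It stands left or right on the bench, turned up to 0.3 rad.
- lid (a joint): angle of the curing box's lid in rad: 0 shut, grows as the handle side rises; stops at 1.3. Grey frame with a clear window, 200 x 200 x 12 mm, about 0.3 to 0.65 kg. Its weight and a closing spring pull it shut from every angle (about 3.5 to 5 N upward at the handle holds it half open); nothing latches it.
- lid_handle (a point): middle of the lid's straight steel handle bar. The bar is 12 mm thick and 120 mm long, level, parallel to the hinge (box y axis), 45 mm out in front of the lid's edge and held by two arms at its ends, so that fingers fit on both sides of it, or under it; 106 mm above the bench when shut. The axes turn with the lid: x points from handle to hinge. The bar is round and may turn between the fingers while the lid swings.
- lid_hinge (a point): middle of the hinge axis (box y axis), at the top of the box's far wall, 100 mm above the bench; the handle bar moves about it on a radius of 245 mm (bar 6 mm above the hinge when shut). The axes turn with the lid.
- pad: the control pad, fixed to the bench: grey block, 110 (x) x 240 (y) x 40 mm high, beside the curing box. Origin: centre of its underside. The three keys stand in a row along its y axis, 66 mm apart, in any order.
- key_round (a joint): travel in m of the round key (30 mm across), stops the lamp: 0 up, 0.005 fully down. Springs back; takes about 2 N to start and 5 N fully down.
- round_top (a point): centre of the top face of the round key, 59 mm above the bench when up; the white key's top stands 11 mm above its black mount. Pushed straight down.
- key_square (a joint): travel in m of the square key (28 x 28 mm), frees the lid: 0 up, 0.005 fully down. Springs back; takes about 2 N to start and 5 N fully down.
- square_top (a point): centre of the top face of the square key, 59 mm above the bench when up; the white key's top stands 11 mm above its black mount. Pushed straight down.
- key_long (a joint): travel in m of the long narrow key (46 x 16 mm, long side along the pad's x axis), starts a new cycle: leave it alone: 0 up, 0.005 fully down. Springs back; takes about 2 N to start and 5 N fully down.
- long_top (a point): centre of the top face of the long key, 59 mm above the bench when up; the white key's top stands 11 mm above its black mount. Pushed straight down.
- flux_jar: small closed aluminium jar, 42 mm across, 42 mm high, standing between the box and the pad. Bystander, to be left where it is. Origin at its underside centre.
- screwdriver: screwdriver lying near the robot, 160 mm long. Bystander, to be left where it is. Origin at its underside.
- phone: dark phone lying flat, 75 x 150 x 9 mm, near the robot's left. Bystander, to be left where it is. Origin at its underside centre.
- solder_spool: spool standing on its flange, 52 mm across, 28 mm high, near the robot. Bystander, to be left where it is. Origin at its underside centre.
- duster_can: tall spray can, 52 mm across, 170 mm high, at the back between the box and the pad. Bystander, to be left where it is. Origin at its underside centre.
- screw_tray: flat divided tray, 140 x 100 x 25 mm, at the right side. Bystander, to be left where it is. Origin at its underside centre.
- meter: hand meter lying flat, 90 x 180 x 38 mm, at the left side. Bystander, to be left where it is. Origin at its underside centre.

How it is judged:
By the outcome, as a careful person would: the job done as asked, in the order asked, and still so for the second after the job is handed in, while the arm keeps its last pose, push and grip.
It also fails if it takes over 51 s, if anything falls off the work surface, if the arm or the gripper's body presses on something with over 40 N, if the wrist force passes 120 N, or if a joint passes its speed limit or range.

## Robot

A 6-joint arm with a two-finger parallel gripper is mounted at the origin on the work surface. World frame = base frame: x ahead of the robot, y to its left, z up, the work surface at z = 0. Lengths are in mm, angles in degrees, forces in N, time in s.
With the tool pointing down it reaches from about 300 to 850 mm from the base axis. Payload 4.2 kg.
Tool frame: the origin (TCP) lies on the front face of the gripper's body, between the roots of the fingers; the fingertips stand 78 mm ahead of it and the grasp point (between the pads) lies 60 mm ahead of it; x points along the fingers, y is the direction in which the jaws open and shut, and the axes are right-handed (so a half turn about x gives the same grasp; the last joint's range is limited). The gripper opens to 91 mm and grips with 3 to 60 N. Pads are 32 mm wide; open, the fingers measure 118 mm over their backs; the gripper's body (76 mm by 178 mm) begins 60 mm behind the grasp point.
Start: joints at [-77.578, 18.312, 89.639, -0, 72.044, -1.146], TCP at [134.892, -558.963, 292.276] pointing down, gripper open.
Joint ranges: [-177.97, 177.97], [-48.28, 115.42], [12.27, 149.76], [-77.06, 257.06], [2.81, 150.46], [-146.56, 146.56]. Speed limits (degrees/s): [147.25, 147.25, 180, 180, 180, 180].

## Interface

Orientations are given as [roll, pitch, yaw] about the fixed x, y, z axes, in that order (R = Rz(yaw) Ry(pitch) Rx(roll)).
In Python, from workcell import status, viewer, env gives the robot as it stands. The module is installed in compiled form; this text tells all that it offers.
- The arm moves only by the tool move_arm, never from a script. Its argument "moves" is a list of rows, each a list of 3 entries, a list of its own where there are three numbers: the shift along the tool's x, y, z in cm, then the turn about the tool's x in rad, then the gripper's target within -1 to 1 (fully open at 1, half-way at 0, shut at -1). A call has 1 to 20 rows; each row is the pose to reach, as a shift and turn from the pose commanded when the call began, along the tool's axes at that moment; what a row does not reach only later rows make up. A row lasts 1/8 s, in which the tool goes at most 62.5 mm and 10.7 degrees, less where a joint would pass 70% of its speed; a pose out of reach is approached as far as the arm can. A call with a gripper value outside its range is refused whole. The fingers move at their own pace and stop on an object; "force" is the grip in N (left out, the last holds). Time passes only in rows, so rows that repeat a pose let the fingers close. It gives the time, the measured TCP pose, the force and the opening at its end, in the units of the state.
- status.state(): the state, without advancing time (a new reading comes with each control period).
- viewer.grab_frame(name): name is "side" or "top" or "wrist"; returns the picture (400x640x3 uint8, red, green, blue); there is no depth.
- viewer.get_calibration(name): a dict with "camera_matrix" (3x3 intrinsics, pixels), "D" ([k1, k2, p1, p2, k3] as OpenCV has them; the pictures are not rectified), "eye" and "rotation" of the camera in the world. Camera axes: x right, y down, z forward; pixel columns grow to the right and rows downward; lengths in mm; the calibration is good to about 2 mm. A picture is of the moment at which its call begins: read the wrist's pose just before it. get_calibration takes no time and is no camera call; for the wrist camera it gives the pose at the moment of the call.
- env.job_done(): hands the job in, once; it reports no verdict.
The state is a dict: "time_s": time; "qpos": joint angles; "qvel": joint speeds; "effort": joint torques, N m; "ee_pos": TCP position; "ee_rot": TCP orientation; "force": force on the tool from outside, world axes, zero at the start; "torque": the same for the moment, N m; "gripper_width": finger opening in mm.
Only numpy, scipy, OpenCV 4.12 (cv2) and the standard library are available. Lean on these libraries where they do the work, as an engineer would, in place of code of your own. Each camera call takes 0.05 s, during which the arm holds its last target.

## Working session

There is one attempt and no reset: what is moved stays moved. The work goes in short steps, Python scripts to look and compute and a tool call to move; the robot and the scene stay as the last step left them, time stands still between calls to the robot, and variables do not carry over. Pictures are saved under pics/ and viewed, and the job is handed in when it is done.

Besides the shell and the picture viewer there is one more tool, called after "Emit:" as name([rows], argument=value, ...), one row to a line, values as JSON. move_arm: Moves the arm, as the interface text tells. Its arguments: {"type":"object","properties":{"moves":{"type":"array","items":{"type":"array"}},"force":{"type":"number"}},"required":["moves"]}

```bash
mkdir -p pics; python3 - <<'E'
from workcell import status, viewer, env
import cv2
s=status.state();print(s)
for n in ["side","top","wrist"]:
    c=viewer.get_calibration(n);print(n,c)
    cv2.imwrite(f"pics/{n}0.png",viewer.grab_frame(n)[:,:,::-1])
E
```

```text
{'time_s': 0.0, 'qpos': array([-7.75801546e+01,  1.83509852e+01,  8.97070153e+01, -3.29257329e-04,
        7.20418374e+01, -1.14491971e+00]), 'qvel': array([ 0.08629287, -0.03023422, -0.07836167, -0.08195894,  0.02422703,
        0.08186473]), 'effort': array([ 1.90971754e-03, -4.12464845e+01, -2.31974584e+01,  7.28938496e-02,
        4.59336082e-02, -1.66083237e-04]), 'ee_pos': array([ 134.79372175, -558.60256155,  291.42259373]), 'ee_rot': array([-90.9652707 ,  89.90016165, 102.59959619]), 'force': array([ 0.24168914,  0.37922633, -0.03139579]), 'torque': array([-0.03697752, -0.01247906,  0.05281423]), 'gripper_width': 90.8847358805154}
side {'camera_matrix': array([[496.8916272 ,   0.        , 319.05909997],
       [  0.        , 496.8916272 , 197.65926717],
       [  0.        ,   0.        ,   1.        ]]), 'D': array([-0.015098,  0.      ,  0.      ,  0.      ,  0.      ]), 'eye': array([ 278.50490495, -996.99943733, 1131.97137751]), 'rotation': array([-133.84104561,   -1.09738579,  -13.73071881])}
top {'camera_matrix': array([[395.67807143,   0.        , 311.54733288],
       [  0.        , 395.67807143, 199.50168039],
       [  0.        ,   0.        ,   1.        ]]), 'D': array([-0.07273827,  0.        ,  0.        ,  0.        ,  0.        ]), 'eye': array([ 421.42583102,   33.03280369, 1124.21080869]), 'rotation': array([-171.47069957,   -0.70580597,  -90.88203199])}
wrist {'camera_matrix': array([[336.68540001,   0.        , 316.25922506],
       [  0.        , 336.68540001, 192.04824311],
       [  0.        ,   0.        ,   1.        ]]), 'D': array([-0.06717143,  0.        ,  0.        ,  0.        ,  0.        ]), 'eye': array([ 205.17455204, -541.71606747,  383.52416339]), 'rotation': array([ 1.65033784e+02,  6.64668009e-02, -7.64348071e+01])}
```

View pics/side0.png

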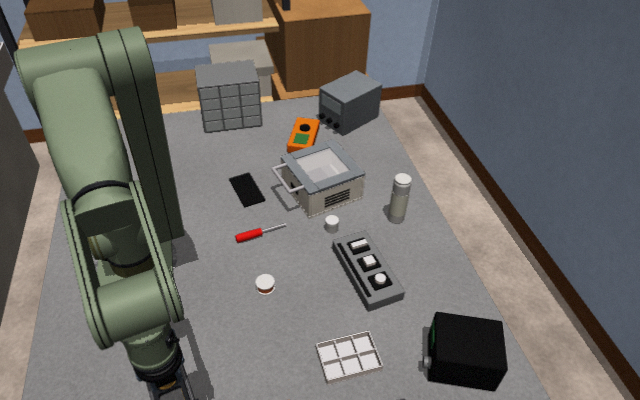

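View pics/top0.png

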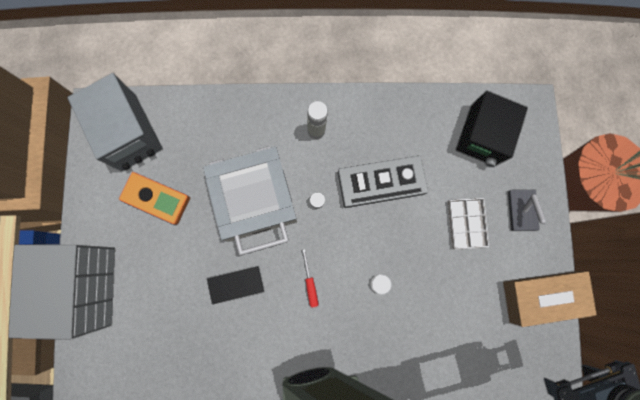

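View pics/wrist0.png

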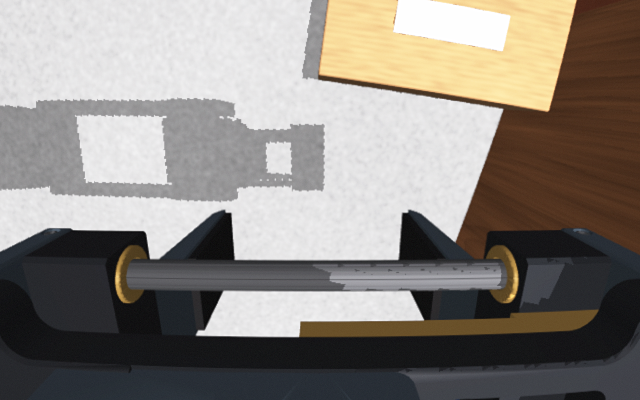

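The top view shows the box at about (250,195) with its handle bar at about (262,245). The pad runs from (342,180) to (425,180), with the keys in the order long (361,181), square (384,178), round (407,174). The jar is at (317,200). I'll enlarge both cameras next.

```bash
python3 - <<'E'
import cv2
t=cv2.imread("pics/top0.png")
cv2.imwrite("pics/t_pad.png",cv2.resize(t[140:220,330:440],None,fx=7,fy=7,interpolation=cv2.INTER_CUBIC))
cv2.imwrite("pics/t_box.png",cv2.resize(t[140:260,195:335],None,fx=5,fy=5,interpolation=cv2.INTER_CUBIC))
s=cv2.imread("pics/side0.png")
cv2.imwrite("pics/s_pad.png",cv2.resize(s[225:310,325:410],None,fx=7,fy=7,interpolation=cv2.INTER_CUBIC))
cv2.imwrite("pics/s_box.png",cv2.resize(s[140:215,265:370],None,fx=7,fy=7,interpolation=cv2.INTER_CUBIC))
E
```

```text
(no output)
```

View pics/t_pad.png

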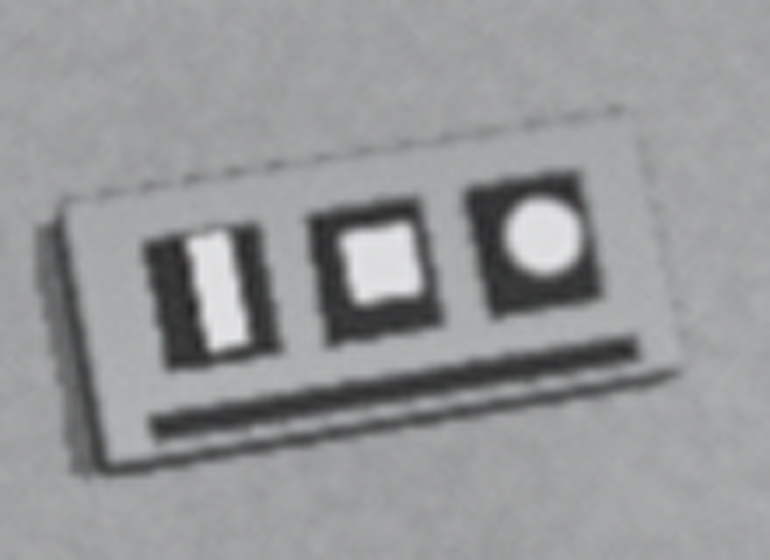

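View pics/t_box.png

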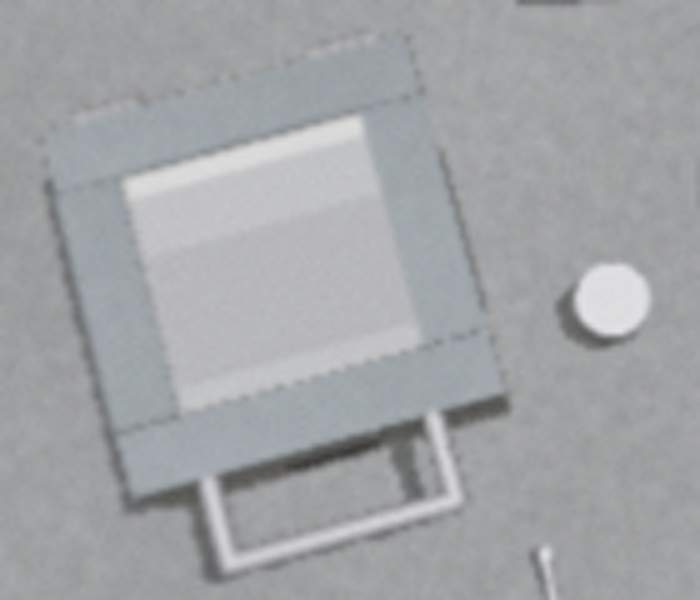

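View pics/s_pad.png

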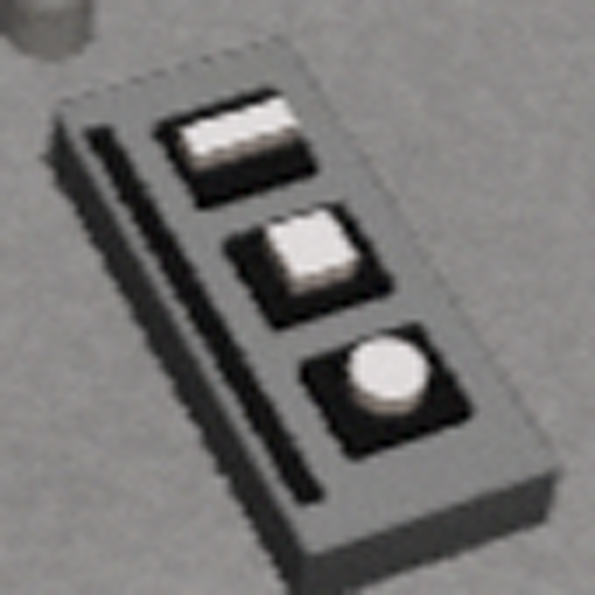

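View pics/s_box.png

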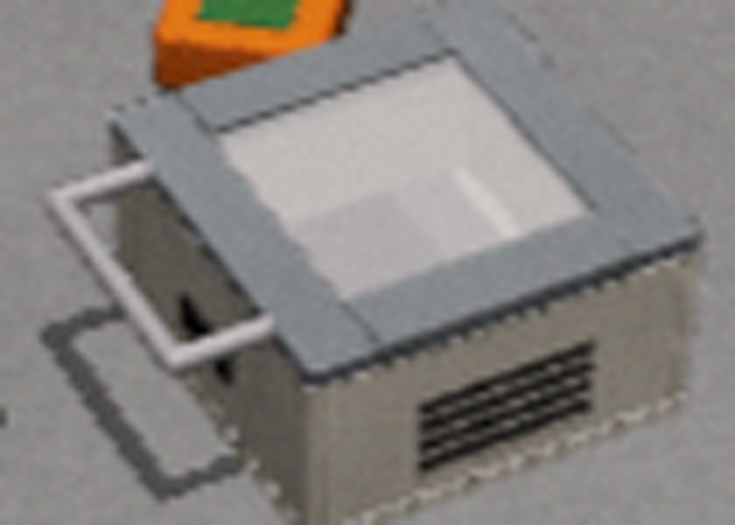

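```bash
cat > h.py <<'E'
import numpy as np, cv2
from scipy.spatial.transform import Rotation as Ro
from workcell import viewer
def ray(n,px,cal=None):
    c=cal or viewer.get_calibration(n)
    u=cv2.undistortPoints(np.array([[px]],float),c["camera_matrix"],c["D"])[0,0]
    R=Ro.from_euler('xyz',c["rotation"],degrees=True).as_matrix()
    return np.array(c["eye"]),R@np.array([u[0],u[1],1])
def atz(n,px,z,cal=None):
    e,d=ray(n,px,cal); return e+d*(z-e[2])/d[2]
def tri(a,b):
    A=[];B=[]
    for e,d in (ray("top",a),ray("side",b)):
        d=d/np.linalg.norm(d);P=np.eye(3)-np.outer(d,d);A.append(P);B.append(P@e)
    return np.linalg.lstsq(np.vstack(A),np.hstack(B),rcond=None)[0]
def cr(p,f,ox,oy): return [(p[0]+.5)/f-.5+ox,(p[1]+.5)/f-.5+oy]
E
python3 - <<'E'
from h import *
np.set_printoptions(precision=1,suppress=True)
tp=lambda p:cr(p,7,330,140)
tb=lambda p:cr(p,5,195,140)
sp=lambda p:cr(p,7,325,225)
sb=lambda p:cr(p,7,265,140)
for n,t,s in [("long",(217,290),(240,125)),("sq",(381,263),(312,243)),("round",(543,236),(388,368))]:
    print(n,atz("top",tp(t),59),atz("side",sp(s),59),tri(tp(t),sp(s)))
for n,t,s in [("barL",(228,563),(62,195)),("barR",(457,497),(178,357))]:
    print(n,atz("top",tb(t),106),atz("side",sb(s),106),tri(tb(t),sb(s)))
for n,t,s in [("FL",(134,500),(115,120)),("FR",(507,398),(310,378)),("BL",(45,140),None),("BR",(410,35),(700,235))]:
    print(n,atz("top",tb(t),112), atz("side",sb(s),112) if s else '')
for n,t in [("jar",(612,300))]: print(n,atz("top",tb(t),42))
for n,t in [("can",(317,107)),("spool",(381,285))]: print(n,atz("top",t,170 if n=="can" else 28))
for c in ["wrist"]:
    from workcell import status
    s=status.state();k=viewer.get_calibration(c)
    Rt=Ro.from_euler('xyz',s["ee_rot"],degrees=True).as_matrix();print(Rt)
    print("cam in tool",Rt.T@(k["eye"]-s["ee_pos"]))
E
```

```text
long [ 630.6 -118.1   59. ] [ 630.9 -120.5   59. ] [ 631.4 -118.5   56.6]
sq [ 640.6 -183.4   59. ] [ 640.6 -185.9   59. ] [ 641.3 -184.    56.5]
round [ 650.8 -248.6   59. ] [ 650.2 -250.9   59. ] [ 651.2 -249.2   56.5]
barL [440.3 202.5 106. ] [442.7 202.5 106. ] [441.4 202.3 106.4]
barR [472.4  85.2 106. ] [472.8  85.5 106. ] [472.6  85.2 106.3]
FL [472.7 249.9 112. ] [474.8 242.9 112. ]
FR [522.4  58.9 112. ] [524.1  54.1 112. ]
BL [661.6 300.3 112. ] 
BR [715.6 108.4 112. ] [715.2 106.9 112. ]
jar [583.    2.1  42. ]
can [801.6   1.6 170. ]
spool [ 346.6 -169.3   28. ]
[[-0.   0.2 -1. ]
 [ 0.  -1.  -0.2]
 [-1.  -0.  -0. ]]
cam in tool [-92.   -0.1 -72.4]
```

```bash
cat > rel.py <<'E'
from h import *
from workcell import status
np.set_printoptions(precision=2,suppress=True)
def rel(ps,yaw=None):
    s=status.state();R=Ro.from_euler('xyz',s["ee_rot"],degrees=True).as_matrix()
    print("t",s["time_s"],"pos",s["ee_pos"],"F",s["force"],"w",s["gripper_width"])
    if 1:
        a=np.degrees(np.arctan2(R[1,1],R[0,1])); print("tool y dir deg",a)
        if yaw is not None:
            print("turn",-np.radians((yaw-a+180)%360-180))
    for p in ps: print(p,"-> cm",R.T@(np.array(p)-s["ee_pos"])/10)
E
python3 -c "
from rel import *
rel([(650.6,-249.7,250),(650.6,-249.7,160)],14.8)"
```

```text
t 0.15 pos [ 134.83 -558.69  291.64] F [-0.13  0.22  0.43] w 90.96792185812853
tool y dir deg -76.43437904590972
turn -1.592340305363647
(650.6, -249.7, 250) -> cm [  4.19 -17.93 -57.39]
(650.6, -249.7, 160) -> cm [ 13.19 -17.92 -57.39]
```

Emit:
move_arm([
  [[0,-2,-6],-0.16,-1],
  [[0,-4,-12],-0.32,-1],
  [[0,-6,-18],-0.48,-1],
  [[0,-7,-24],-0.64,-1],
  [[1,-9,-30],-0.8,-1],
  [[2,-11,-35],-0.96,-1],
  [[3,-13,-41],-1.12,-1],
  [[4,-15,-47],-1.28,-1],
  [[4,-16.5,-53],-1.44,-1],
  [[4.2,-17.9,-57.4],-1.59,-1],
  [[4.2,-17.9,-57.4],-1.59,-1],
  [[4.2,-17.9,-57.4],-1.59,-1],
  [[4.2,-17.9,-57.4],-1.59,-1],
], force=30)

```text
time_s: 1.78
ee_pos: [649.7, -251.3, 250.5]
ee_rot: [-78.3, 90.0, -153.7]
force: [-0.6, -0.4, -0.3]
gripper_width: 0.2
```

```bash
python3 - <<'E'
from rel import *
rel([(650.6,-249.7,160),(650.6,-249.7,140)],14.8)
cv2.imwrite("pics/side1.png",viewer.grab_frame("side")[:,:,::-1])
w=viewer.grab_frame("wrist")[:,:,::-1];cv2.imwrite("pics/w1.png",w)
E
```

```text
t 1.775 pos [ 649.75 -251.29  250.47] F [-0.6  -0.37 -0.34] w 0.16455318838897354
tool y dir deg 14.553619857868389
turn -0.004300144691728254
(650.6, -249.7, 160) -> cm [ 9.05  0.13 -0.13]
(650.6, -249.7, 140) -> cm [11.05  0.13 -0.13]
```

View pics/side1.png

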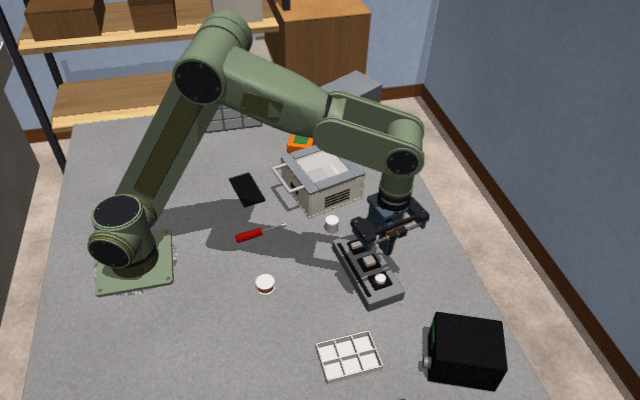

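View pics/w1.png

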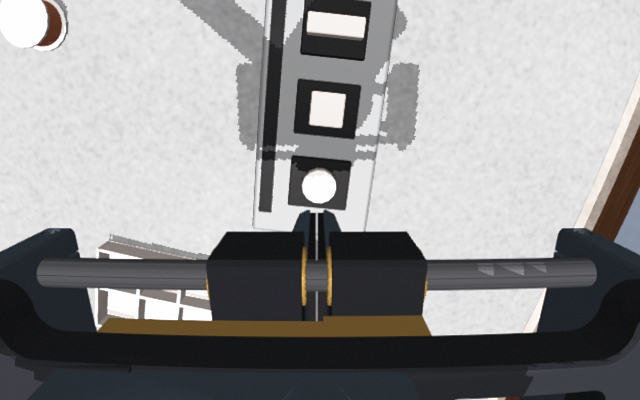

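The wrist view shows the round key at (319,187), square at (327,109) and long at (336,25). The closed tips are just in front of the round key. I'll cross-check these against the earlier positions.

```bash
python3 - <<'E'
from rel import *
c=viewer.get_calibration("wrist")
for p in [(319,187),(327,109),(336,25)]: print(atz("wrist",p,59,c))
rel([(650.6,-249.7,142)],14.8)
E
```

```text
[ 651.56 -249.53   59.  ]
[ 641.19 -183.93   59.  ]
[ 631.35 -119.74   59.  ]
t 1.875 pos [ 649.92 -251.31  250.73] F [ 0.2  -0.14 -0.8 ] w 0.6175864273181347
tool y dir deg 14.556318895223786
turn -0.004253037603242229
(650.6, -249.7, 142) -> cm [10.87  0.1  -0.14]
```

Emit:
move_arm([
  [[4,0.1,-0.1],0,-1],
  [[8,0.1,-0.1],0,-1],
  [[10.5,0.1,-0.1],0,-1],
  [[10.9,0.1,-0.1],0,-1],
  [[11.2,0.1,-0.1],0,-1],
  [[11.5,0.1,-0.1],0,-1],
  [[11.8,0.1,-0.1],0,-1],
  [[11.8,0.1,-0.1],0,-1],
  [[11.8,0.1,-0.1],0,-1],
])

```text
time_s: 3.0
ee_pos: [652.2, -249.6, 133.3]
ee_rot: [43.5, 89.8, -31.9]
force: [1.1, -2.3, 4.4]
gripper_width: 0.3
```

```bash
python3 - <<'E'
from rel import *
rel([(650.6,-249.7,131)])
E
```

```text
t 3.0 pos [ 652.24 -249.59  133.32] F [ 1.07 -2.25  4.36] w 0.2607536795304787
tool y dir deg 14.667663053123832
(650.6, -249.7, 131) -> cm [ 0.23 -0.16 -0.03]
```

Emit:
move_arm([
  [[0.15,-0.1,0],0,-1],
  [[0.3,-0.1,0],0,-1],
  [[0.4,-0.1,0],0,-1],
  [[0.4,-0.1,0],0,-1],
])

```text
time_s: 3.5
ee_pos: [652.0, -249.6, 132.4]
ee_rot: [58.0, 89.7, -17.4]
force: [-1.6, 0.8, 17.7]
gripper_width: 0.6
```

```bash
python3 - <<'E'
from rel import *
rel([])
cv2.imwrite("pics/side2.png",cv2.resize(viewer.grab_frame("side")[180:320,300:440,::-1],None,fx=4,fy=4))
E
```

```text
t 3.5 pos [ 652.   -249.59  132.4 ] F [-1.56  0.82 17.7 ] w 0.5909859229605735
tool y dir deg 14.66587140447362
```

View pics/side2.png

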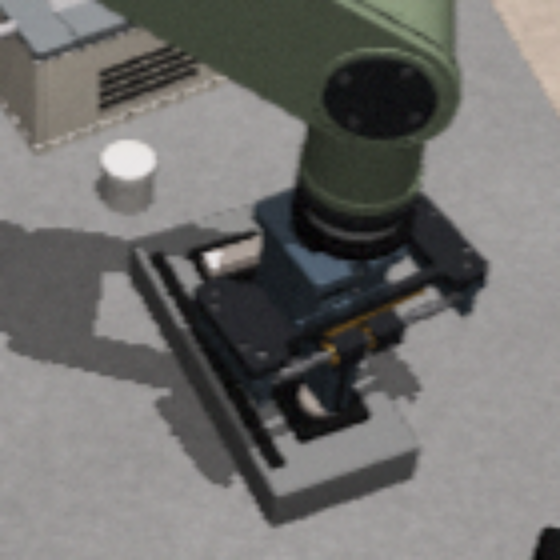

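The force rose to 17.7 N at tip height 54.4, so the round key is on its stop. I'll lift off and go to the square key.

```bash
python3 - <<'E'
from rel import *
rel([(652,-249.6,180),(641,-184.3,180),(641,-184.3,142),(641,-184.3,130)],14.8)
E
```

```text
t 3.55 pos [ 651.99 -249.62  132.41] F [-2.13  0.28 18.37] w 0.387068580835398
tool y dir deg 14.661697755554842
turn -0.0024138295284660267
(652, -249.6, 180) -> cm [-4.76  0.02  0.01]
(641, -184.3, 180) -> cm [-4.78  0.61 -6.58]
(641, -184.3, 142) -> cm [-0.98  0.59 -6.59]
(641, -184.3, 130) -> cm [ 0.22  0.59 -6.6 ]
```

Emit:
move_arm([
  [[-1,0,0],0,-1],
  [[-3,0,0],0,-1],
  [[-5,0,0],0,-1],
  [[-5,0,0],0,-1],
  [[-5,0.3,-3.3],0,-1],
  [[-5,0.6,-6.6],0,-1],
  [[-5,0.6,-6.6],0,-1],
])

```text
time_s: 4.42
ee_pos: [638.6, -181.7, 176.5]
ee_rot: [-127.8, 89.8, 157.0]
force: [0.7, -0.9, -0.8]
gripper_width: 0.5
```

```bash
python3 - <<'E'
from rel import *
rel([(641,-184.3,142),(641,-184.3,132)],14.8)
cv2.imwrite("pics/w3.png",viewer.grab_frame("wrist")[:,:,::-1])
E
```

```text
t 4.425 pos [ 638.57 -181.65  176.54] F [ 0.68 -0.92 -0.78] w 0.49761107732947685
tool y dir deg 14.809988627339985
turn 0.00017433443483760394
(641, -184.3, 142) -> cm [3.45 0.18 0.33]
(641, -184.3, 132) -> cm [4.45 0.18 0.33]
```

View pics/w3.png

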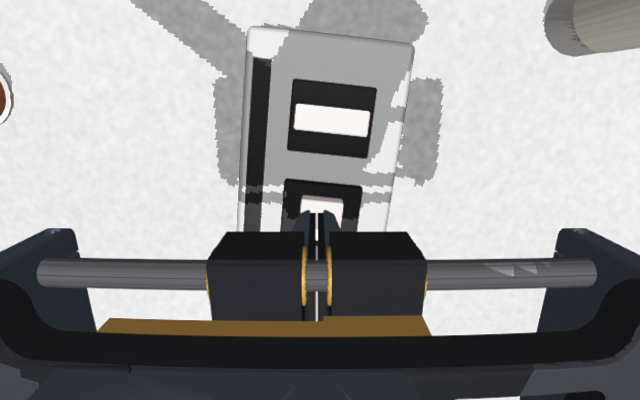

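The square key is right under the tips at (321,203), and the long key is well clear at (332,120). Pressing the square key now.

Emit:
move_arm([
  [[1.5,0.15,0.2],0,-1],
  [[3.3,0.15,0.2],0,-1],
  [[3.8,0.15,0.2],0,-1],
  [[4.2,0.15,0.2],0,-1],
  [[4.6,0.15,0.2],0,-1],
  [[5,0.15,0.2],0,-1],
  [[5,0.15,0.2],0,-1],
  [[5,0.15,0.2],0,-1],
])

```text
time_s: 5.48
ee_pos: [641.4, -185.8, 132.4]
ee_rot: [34.7, 89.9, -40.6]
force: [-7.4, 1.5, 18.8]
gripper_width: 0.3
```

Bottomed at 18.8 N. Lifting straight up and then moving over the handle.

```bash
python3 - <<'E'
from rel import *
rel([(641,-184.3,240),(457,144,250)],14.8)
E
```

```text
t 5.475 pos [ 641.37 -185.77  132.39] F [-7.38  1.47 18.84] w 0.3350022294588143
tool y dir deg 14.681429236573576
turn -0.0020694502183942853
(641, -184.3, 240) -> cm [-10.76   0.01  -0.14]
(457, 144, 250) -> cm [-11.82  -9.47 -36.56]
```

Emit:
move_arm([
  [[-1,0,0],0,-1],
  [[-4,0,0],0,-1],
  [[-8,0,0],0,-1],
  [[-11.5,0,0],0,-0.12],
  [[-12,-1.4,-5.5],0,-0.12],
  [[-12,-2.8,-11],0,-0.12],
  [[-12,-4.2,-16.5],0,-0.12],
  [[-12,-5.6,-22],0,-0.12],
  [[-12,-7,-27.5],0,-0.12],
  [[-12,-8.4,-33],0,-0.12],
  [[-12,-9.5,-36.6],0,-0.12],
  [[-12,-9.5,-36.6],0,-0.12],
  [[-12,-9.5,-36.6],0,-0.12],
  [[-12,-9.5,-36.6],0,-0.12],
])

```text
time_s: 7.22
ee_pos: [457.8, 143.8, 248.2]
ee_rot: [65.5, 90.0, -9.9]
force: [-0.9, 0.8, -0.3]
gripper_width: 40.4
```

```bash
python3 - <<'E'
from rel import *
rel([(457,144,170),(457,144,164)],14.8)
cv2.imwrite("pics/w4.png",viewer.grab_frame("wrist")[:,:,::-1])
cv2.imwrite("pics/s4.png",viewer.grab_frame("side")[:,:,::-1])
E
```

```text
t 7.225 pos [457.82 143.76 248.24] F [-0.93  0.84 -0.32] w 40.43750129990623
tool y dir deg 14.58476778080124
turn -0.0037565108813924033
(457, 144, 170) -> cm [ 7.82 -0.08 -0.05]
(457, 144, 164) -> cm [ 8.42 -0.08 -0.05]
```

View pics/w4.png

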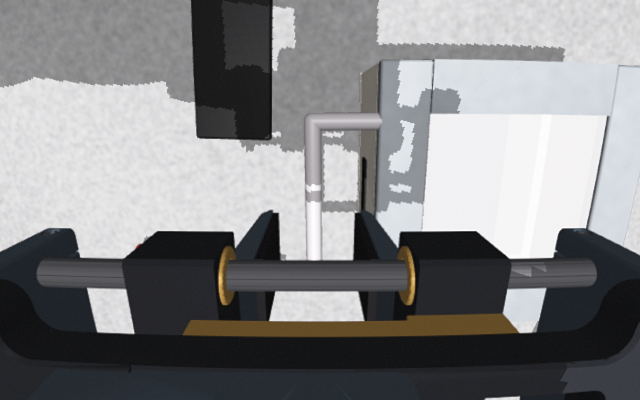

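View pics/s4.png

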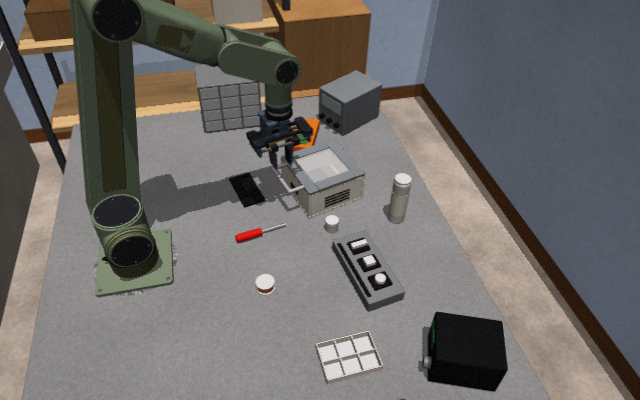

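The bar (column ≈313) lies centred between the open fingers (inner faces at ≈275 and ≈360), and the inner finger clears the lid edge (≈380). All three keys look up. Descending and gripping.

Emit:
move_arm([
  [[3,-0.05,-0.05],0,-0.12],
  [[6,-0.05,-0.05],0,-0.12],
  [[8,-0.05,-0.05],0,-0.12],
  [[8.4,-0.05,-0.05],0,-0.12],
  [[8.4,-0.05,-0.05],0,-0.12],
  [[8.4,-0.05,-0.05],0,-1],
  [[8.4,-0.05,-0.05],0,-1],
  [[8.4,-0.05,-0.05],0,-1],
  [[8.4,-0.05,-0.05],0,-1],
  [[8.4,-0.05,-0.05],0,-1],
], force=30)

```text
time_s: 8.57
ee_pos: [455.4, 144.6, 164.0]
ee_rot: [-84.6, 89.8, -159.9]
force: [-3.8, -0.7, 1.7]
gripper_width: 11.3
```

```bash
python3 - <<'E'
from rel import *
rel([],14.8)
cv2.imwrite("pics/w5.png",viewer.grab_frame("wrist")[:,:,::-1])
E
```

```text
t 8.575 pos [455.45 144.59 164.01] F [-3.83 -0.67  1.72] w 11.300138637080627
tool y dir deg 14.693485751070266
turn -0.001859024344112587
```

View pics/w5.png

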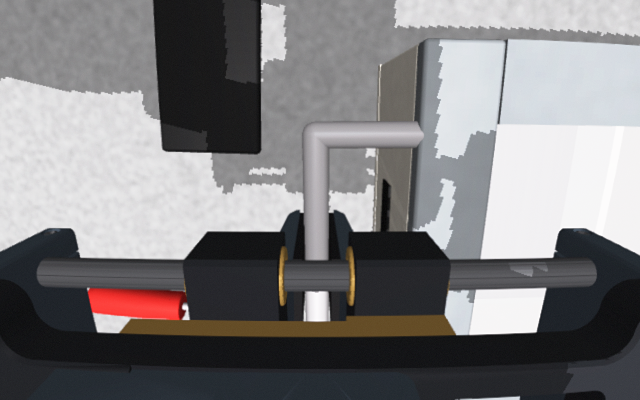

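Grip width 11.3 mm with the bar firmly between the pads (column ≈316). I'll lift along the arc, first to 20°.

Emit:
move_arm([
  [[-1.1,0.1,0],0,-1],
  [[-2.1,0.15,0],0,-1],
  [[-3.2,0.3,0],0,-1],
  [[-4.25,0.5,0],0,-1],
  [[-5.3,0.7,0],0,-1],
  [[-6.3,1.0,0],0,-1],
  [[-7.3,1.3,0],0,-1],
  [[-8.3,1.7,0],0,-1],
  [[-8.3,1.7,0],0,-1],
  [[-8.3,1.7,0],0,-1],
], force=35)

```text
time_s: 9.88
ee_pos: [470.6, 148.7, 247.3]
ee_rot: [-91.6, 89.6, -166.9]
force: [-10.0, -1.1, -0.4]
gripper_width: 11.3
```

```bash
python3 - <<'E'
from rel import *
rel([],14.8)
cv2.imwrite("pics/w6.png",viewer.grab_frame("wrist")[:,:,::-1])
cv2.imwrite("pics/s6.png",cv2.resize(viewer.grab_frame("side")[80:230,220:420,::-1],None,fx=4,fy=4))
E
```

```text
t 9.875 pos [470.59 148.66 247.34] F [-10.    -1.13  -0.36] w 11.329625832542103
tool y dir deg 14.664436483453112
turn -0.00236602970932489
```

View pics/w6.png

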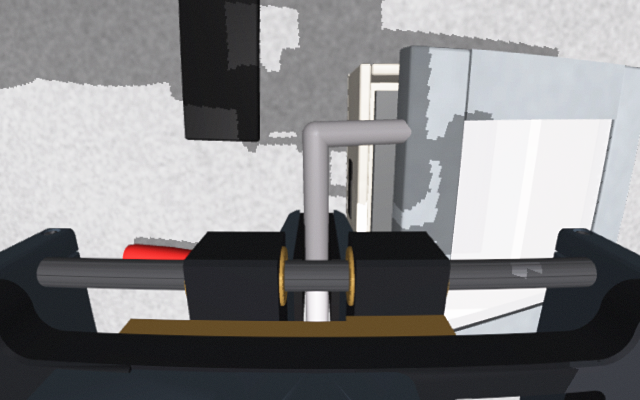

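View pics/s6.png

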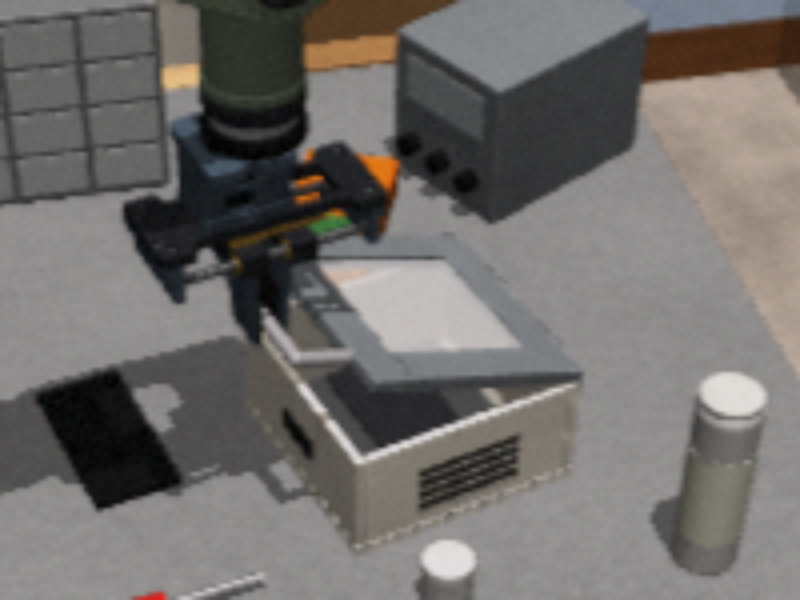

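The lid is opening as intended (about 20°), the bar is still in the pads, and only about 10 N of side load is present. Continuing to 45°.

Emit:
move_arm([
  [[-1.0,0.3,0],0,-1],
  [[-1.95,0.75,0],0,-1],
  [[-2.9,1.25,0],0,-1],
  [[-3.8,1.8,0],0,-1],
  [[-4.7,2.4,0],0,-1],
  [[-5.6,3.0,0],0,-1],
  [[-6.4,3.65,0],0,-1],
  [[-7.25,4.3,0],0,-1],
  [[-8.0,5.05,0],0,-1],
  [[-8.8,5.8,0],0,-1],
  [[-8.8,5.8,0],0,-1],
  [[-8.8,5.8,0],0,-1],
  [[-8.8,5.8,0],0,-1],
  [[-8.8,5.8,0],0,-1],
])

```text
time_s: 11.72
ee_pos: [525.5, 163.5, 337.8]
ee_rot: [-100.9, 89.6, -176.2]
force: [-15.0, -2.8, 11.5]
gripper_width: 11.2
```

```bash
python3 - <<'E'
from rel import *
rel([],14.8)
s=status.state();p=s["ee_pos"]
th=np.radians(14.8)
# from gripping pose, using z & along
d=p-np.array([455.4,144.6,164.0]);a=d[0]*np.cos(th)+d[1]*np.sin(th)
print("along,up",a,d[2],"theta z",np.degrees(np.arcsin((d[2]+6)/245.07))-1.4,"theta xy",np.degrees(np.arctan2(d[2]+6,245-a))-1.4)
cv2.imwrite("pics/w7.png",viewer.grab_frame("wrist")[:,:,::-1])
f=viewer.grab_frame("side")[:,:,::-1];cv2.imwrite("pics/s7full.png",f)
cv2.imwrite("pics/s7.png",cv2.resize(f[80:230,220:420],None,fx=4,fy=4))
cv2.imwrite("pics/t7.png",viewer.grab_frame("top")[:,:,::-1])
E
```

```text
t 11.725 pos [525.52 163.46 337.8 ] F [-15.    -2.84  11.54] w 11.234892514629024
tool y dir deg 14.67144962656295
turn -0.0022436272711450437
along,up 72.61406883758836 173.80027789749266 theta z 45.79487320781422 theta xy 44.8060325549897
```

View pics/w7.png

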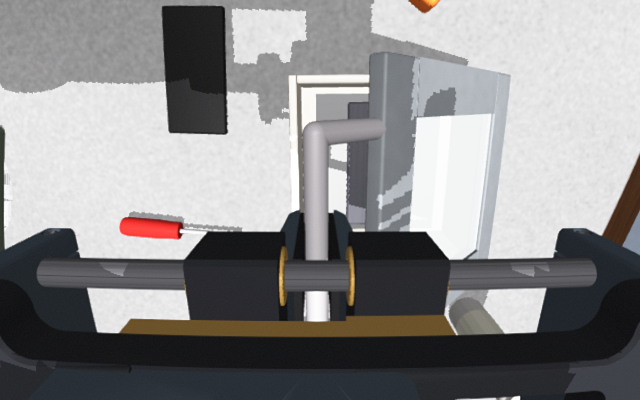

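View pics/s7.png

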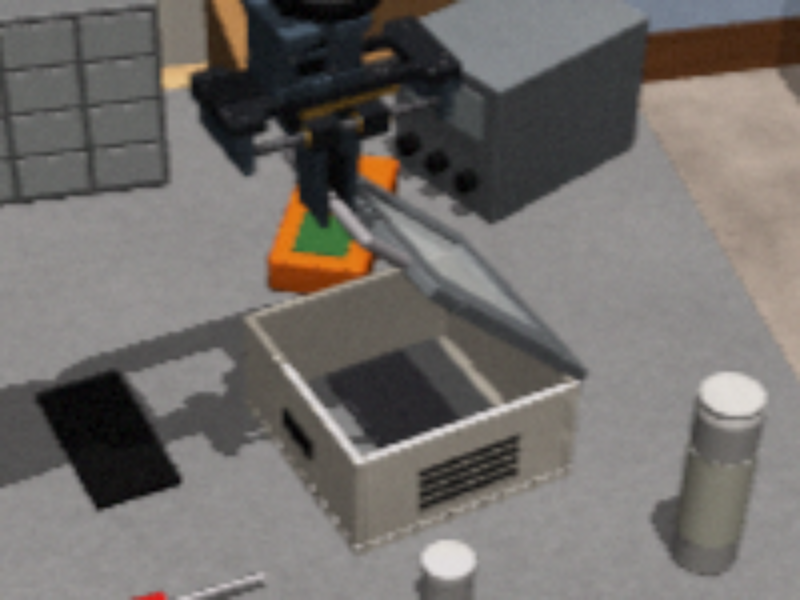

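View pics/t7.png

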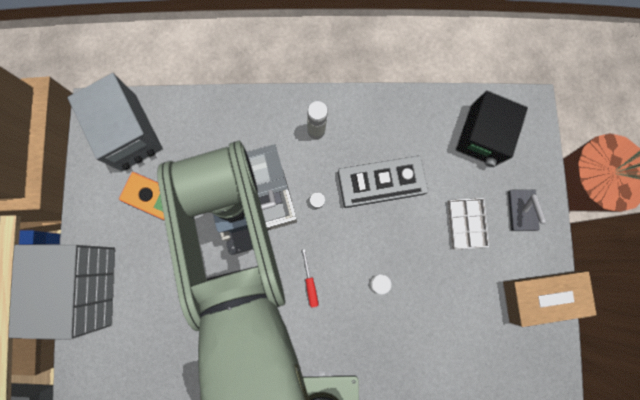

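The side view shows the lid about half open with the handle corner at crop (368,243). I'll check the angle from that ray, and relieve the roughly 19 N radial push by easing off 1.5 mm outward.

Emit:
move_arm([
  [[-0.07,-0.07,0],0,-1],
  [[-0.12,-0.14,0],0,-1],
  [[-0.12,-0.14,0],0,-1],
  [[-0.12,-0.14,0],0,-1],
  [[-0.12,-0.14,0],0,-1],
])

```text
time_s: 12.5
ee_pos: [525.6, 163.5, 338.2]
ee_rot: [-110.6, 89.8, 174.1]
force: [-10.6, -0.8, 4.4]
gripper_width: 11.0
```

```bash
python3 - <<'E'
from rel import *
rel([],14.8)
th=np.radians(14.8);x=np.array([np.cos(th),np.sin(th),0]);y=np.array([-np.sin(th),np.cos(th),0])
A=np.array([472.5,85.3,106])
f=viewer.grab_frame("side")[:,:,::-1];cv2.imwrite("pics/s8.png",cv2.resize(f[105:185,280:380],None,fx=7,fy=7,interpolation=cv2.INTER_CUBIC))
e,d=ray("side",cr((368,243),4,220,80))
P=e+d*((A-e)@y)/(d@y); H=A+245*x+[0,0,-6]
v=P-H;print(P,"r",np.hypot(v@x,v[2]),"theta",np.degrees(np.arctan2(v[2],-(v@x)))-1.4)
E
```

```text
t 12.5 pos [525.6  163.52 338.22] F [-10.64  -0.81   4.36] w 11.038399383937671
tool y dir deg 14.671617862523487
turn -0.0022406909997130485
[542.7  103.85 270.44] r 242.4185099420273 theta 43.27452139370438
```

View pics/s8.png

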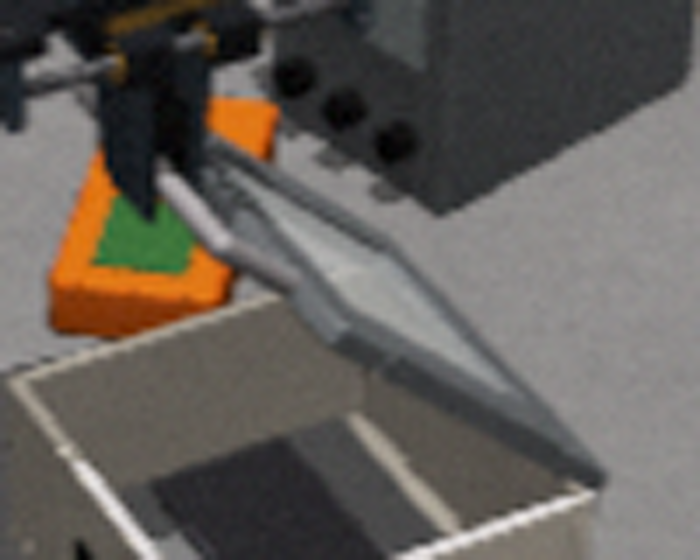

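```bash
python3 - <<'E'
from rel import *
th=np.radians(14.8);x=np.array([np.cos(th),np.sin(th),0]);y=np.array([-np.sin(th),np.cos(th),0])
A=np.array([472.5,85.3,106]);H=A+245*x+[0,0,-6]
for px in [(230,245),(225,250),(225,240)]:
    e,d=ray("side",cr(px,7,280,105))
    P=e+d*((A-e)@y)/(d@y)
    v=P-H;print(P,"r",np.hypot(v@x,v[2]),"theta",np.degrees(np.arctan2(v[2],-(v@x)))-1.4)
rel([])
E
```

```text
[545.19 104.5  272.4 ] r 241.99606289280428 theta 44.0324277776511
[542.98 103.92 270.66] r 242.36946512680456 theta 43.35862405599528
[542.93 103.91 275.74] r 246.00851373072675 theta 44.19025259704498
t 12.55 pos [525.61 163.5  338.18] F [-10.73  -1.16   4.53] w 10.719304648920147
tool y dir deg 14.671128074659702
```

Emit:
move_arm([
  [[0,0,0],0,-1],
  [[0,0,0],0,-1],
  [[0,0,0],0,-1],
  [[0,0,0],0,-1],
  [[0,0,0],0,-1],
  [[0,0,0],0,-1],
  [[0,0,0],0,-1],
  [[0,0,0],0,-1],
])

```text
time_s: 13.55
ee_pos: [525.6, 163.5, 338.2]
ee_rot: [-110.2, 89.8, 174.5]
force: [-10.1, -1.3, 4.4]
gripper_width: 11.0
```

```bash
python3 - <<'E'
from rel import *
rel([])
f=viewer.grab_frame("side")[:,:,::-1];cv2.imwrite("pics/s9.png",cv2.resize(f[105:185,280:380],None,fx=7,fy=7,interpolation=cv2.INTER_CUBIC))
t=viewer.grab_frame("top")[:,:,::-1];cv2.imwrite("pics/t9.png",cv2.resize(t[140:220,330:440],None,fx=7,fy=7))
E
```

```text
t 13.55 pos [525.62 163.48 338.2 ] F [-10.12  -1.35   4.37] w 10.966321333419263
tool y dir deg 14.670057160594018
```

View pics/s9.png

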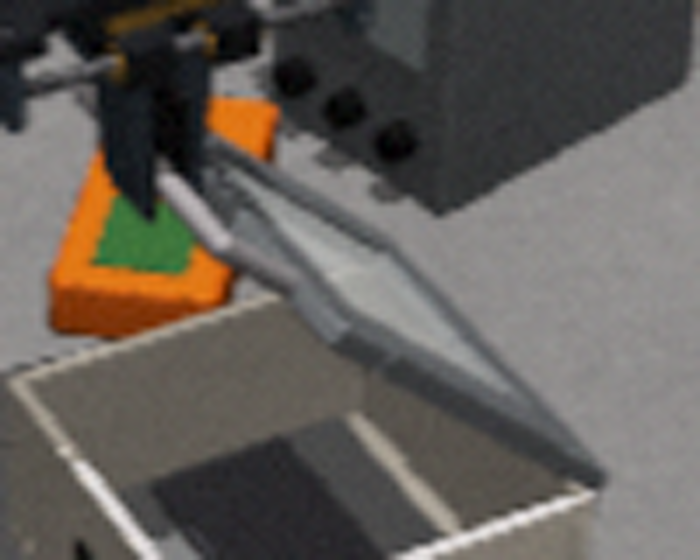

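View pics/t9.png

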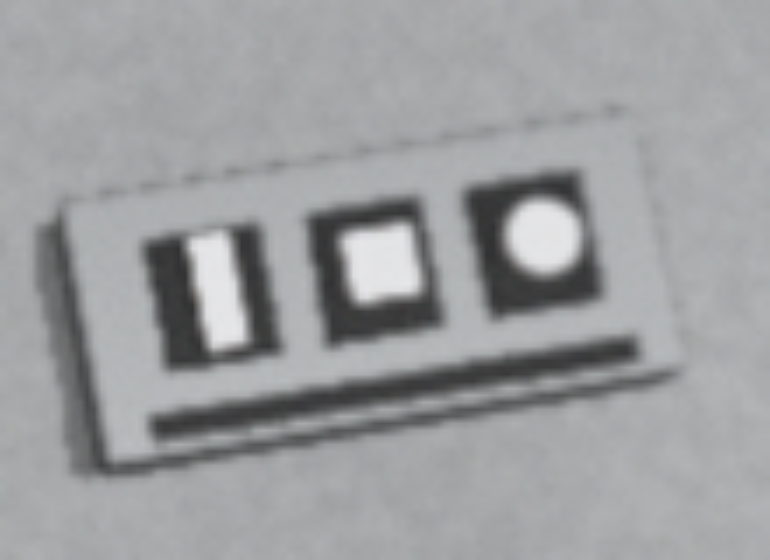

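The lid has not moved over the last second (corner still at crop (230,245)), and all the keys are up, in the same place as before. Handing in.

```bash
python3 -c "
from workcell import env,status
env.job_done();s=status.state();print(s['time_s'],s['ee_pos'],s['force'],s['gripper_width'])"
```

```text
the job is handed in; nothing more can be done
the job is handed in; nothing more can be done
```

The curing box lid is open at about 45° and the arm is still holding its handle; I handed the job in at about 13.7 s.

- **Keys:** I pressed the round key to its stop (17.7 N, tip at 54.4 mm) and let it up. Then I did the same with the square key (18.8 N, same height). The long key was never touched. In the last top view all three keys look up.
- **Lid angle:** The arm's position gives 44.8 to 45.8°. The side camera gives 43.4 to 44.2°. They differ by up to about 2.5°, but all are within the 5° allowed.
- **Steadiness:** In a one-second check before hand-in the arm, grip width (11 mm) and picture did not change. A side load of about 10 N remained on the grip.
- **Other objects:** The arm kept clear of the other items, and none looked shifted in the last pictures. I compared them by eye only. The arm hides part of the meter and the phone in the top view, but both are visible in the side view.

No check failed. The hand-in call gave no final reading, so the last measurements are from just before it.

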